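# Load the oil bottles into the shop's gravity dispenser

### The arm

A 7-joint arm with a two-finger parallel gripper is mounted at the origin on the work surface. World frame = base frame: x ahead of the robot, y to its left, z up, the work surface at z = 0. Lengths are in mm, angles in rad, forces in N, time in s.
With the tool pointing down it reaches from about 425 to 1025 mm from the base axis. Payload 3.6 kg.
Tool frame: the origin (TCP) lies between the finger pads; the fingertips stand 11 mm ahead of it and the grasp point (between the pads) lies 8 mm behind it; z points along the fingers, y is the line along which they close (so a half turn about z gives the same grasp; the last joint's range is limited). The gripper opens to 85 mm and grips with 20 to 120 N. Pads are 22 mm wide; open, the fingers measure 114 mm over their backs; the gripper's body (76 mm by 85 mm) begins 54 mm behind the grasp point. The pads swing forward as they close: fully open they stand 13 mm farther back than shut.
Start: joints at [1.03, 0.591, 0.048, 1.609, -0.033, 0.943, -0.034], TCP at [313.915, -653.519, 242.302] pointing down, gripper open.
Joint ranges: [-2.69, 2.69], [-0.47, 2.24], [-1.27, 1.36], [0.19, 2.51], [-1.53, 4.68], [0.08, 2.07], [-3.09, 3.09]. Speed limits (rad/s): [2.57, 2.57, 3.14, 3.14, 3.14, 3.14, 3.14].

### API

Orientations are given as a unit quaternion [x, y, z, w].
In Python, from workcell import robot, vision, workorder gives the robot as it stands.
- The arm moves only by the tool apply_moves, never from a script. Its argument "steps" is text: rows parted by semicolons, each of 7 numbers parted by spaces: the finger opening in m, from 0 to 0.0854, then the shift along the tool's x, y, z in m, then the turn, a rotation vector about the tool's x, y, z in rad. In form: grip dx dy dz ax ay az; .... A call has exactly 8 rows; each row is the pose to reach, as a shift and turn from the pose commanded when the call began, along the tool's axes at that moment; what a row does not reach only later rows make up. A row lasts 1/8 s, in which the tool goes at most 62.5 mm and 10.7 degrees, less where a joint would pass 70% of its speed; a pose out of reach is approached as far as the arm can. A call with a gripper value outside its range is refused whole. The fingers move at their own pace and stop on an object; "newtons" is the grip in N (left out, the last holds). Time passes only in rows, so rows that repeat a pose let the fingers close, or fill a call up. It gives the time, the measured TCP pose, the force, the opening and the grip force at its end, in the units of the state.
- robot.sense(): the state, without advancing time (a new reading comes with each control period).
- vision.camera(name): name is "scene" or "top"; returns a dict with "img" (420x560x3 uint8, red, green, blue), "fx", "fy", "cx", "cy" (pixels), "rvec" (rotation vector, rad) and "tvec" (3), from world to camera coordinates, as OpenCV has them. Camera axes: x right, y down, z forward; pixel columns grow to the right and rows downward; lengths in mm; the calibration is good to about 2 mm. A picture is of the moment at which its call begins. There is no depth.
- workorder.close_job(): hands the job in; it is judged then, once.
The state is a dict: "time": time; "q": joint angles; "dq": joint speeds; "tau": joint torques, N m; "ee_pos": TCP position; "eef_rot": TCP orientation; "force": force on the tool from outside, world axes, zero at the start; "moment": the same for the moment, N m; "gripper_width": finger opening in mm; "grasp_force": force on a finger pad.
Only numpy, scipy, OpenCV 4.12 (cv2) and the standard library are available. Lean on these libraries where they do the work, as an engineer would, in place of code of your own. Each camera call takes 0.05 s, during which the arm holds its last target. There are 200 camera calls.

### The job

Load the two steel oil bottles that stand on the counter into the sloping dispenser: lower each one into the open upper end, lying across the chute with its black spout towards the low side wall, and let go gently so that it rolls down under the wires. Both must come to rest, one behind the other, down at the front stop under the wires. Do not drop them from a height or throw them, and leave the dispenser's neighbours (tin, mug, mosaic frame) where they are.

Things in the scene. Friction and masses are not known exactly. Their poses are not given: they have to be found in the camera images.
- bottle_a: steel oil bottle (loose, 0.2 to 0.35 kg), standing upright at the start. Origin: centre of its flat underside; z runs along it to the spout. Body: cylinder 54 mm in diameter, 78 mm long; then a 10 mm conical shoulder; then a black spout 26 mm in diameter, 32 mm long: 120 mm in all. Centre of mass about 48 mm from the underside. Round: any yaw is the same
- bottle_b: second steel oil bottle, the same in every way; it starts on the other side (+y) of the dispenser
- dispenser: gravity dispenser fixed to the counter: an open-topped chute, grey walls, wires over its lower half. Origin: on the counter under the chute's middle; x points down the slope (level), y across it to the low wall, z up. Floor: flat, falls 14 degrees towards +x, 310 mm long on the slope, 132 mm between side walls, 65 mm above the counter at its middle
- mouth (a point): on the chute floor, midway between the side walls, 60 mm on the slope from the back wall: middle of the open mouth. Heights square to the floor: side wall at y = -66 mm 50 mm high, side wall at y = +66 mm (the low one) only 22 mm, back wall 30 mm; walls 6 mm thick. A bottle lying square across the floor rolls down by itself
- stop (a point): on the chute floor at the foot of the front stop (30 mm high), mid-width; both bottles fit between gate and stop, one behind the other
- cookie_tin: bystander: round blue tin with a lid, 120 mm in diameter, 75 mm high; origin at the centre of its underside. Not to be moved
- steel_mug: bystander: steel mug, 76 mm in diameter, 85 mm high, with a handle on its +y side reaching about 35 mm out; origin at the centre of its underside. Not to be moved
- mosaic_frame: bystander: flat mosaic frame lying on the counter, 100 x 100 x 13 mm; origin at the centre of its underside. Not to be moved
- gate (a point): on the chute floor under the first wire hoop, mid-width, 170 mm on the slope from the back wall. Wires (8 mm thick) cover the floor from here to 130 mm on. Free height under them: 62 mm from the high wall to y = +38 mm, but 46 mm from there to the low wall: a bottle passes only spout at the low wall, else it jams. Hoops stand 70 mm high, out to y = +-80 mm
There are look-alikes about, which are no part of the job. Leave any green or orange look-alike of the bottle_b alone. What is shaped like the bottle_a but pink is not meant.

How it is judged (in metres and radians):
At the end, for the whole second after the job is handed in: Both bottles lie at rest (under 0.02 m/s, 0.3 rad/s) across the chute within 0.15 rad, underside within 20 mm of the high wall, spout at the low wall, under the wires: axis 25 to 155 mm down-slope of the dispenser's origin (its x) and 30 to 95 mm above the counter (x of bottle_a in the frame of dispenser between 0.025 and 0.155 m and y of bottle_a in the frame of dispenser between -0.068 and -0.045 m and z of bottle_a in the frame of dispenser between 0.03 and 0.095 m and angle between the z axis of each of bottle_a, bottle_b and the y axis of dispenser, either way round below 0.15 rad and linear speed of each of bottle_a, bottle_b below 0.02 m/s and angular speed of each of bottle_a, bottle_b below 0.3 rad/s and x of bottle_b in the frame of dispenser between 0.025 and 0.155 m and y of bottle_b in the frame of dispenser between -0.068 and -0.045 m and z of bottle_b in the frame of dispenser between 0.03 and 0.095 m); the robot touches nothing.
It fails at once if a bottle moved faster than 1.2 m/s (dropped from a height or thrown) (linear speed of any of bottle_a, bottle_b above 1.2 m/s).
It fails at once if a bystander (tin, mug or mosaic frame) moved by more than 20 mm (distance of any of cookie_tin, steel_mug, mosaic_frame from where it was at the start of the episode above 0.02 m).
It also fails if it takes over 66 s, if anything falls off the work surface, if the arm or the gripper's body presses on something with over 40 N, if the wrist force passes 120 N, or if a joint passes its speed limit or range.

## Working session

There is one attempt and no reset: what is moved stays moved. The work goes in short steps, Python scripts to look and compute and a tool call to move; the robot and the scene stay as the last step left them, time stands still between calls to the robot, and variables do not carry over. Pictures are saved under pics/ and viewed, at most 10 in all, crops included, and the job is handed in when it is done.

Besides the shell and the picture viewer there is one more tool, called after ">>>" by a JSON object that holds its "name" and its "arguments", one argument or row to a line. apply_moves: Moves the arm, as the interface text tells. Its arguments: {"type":"object","properties":{"steps":{"type":"string"},"newtons":{"type":"number"}},"required":["steps"]}

```bash
mkdir -p pics; ls
python3 - <<'E'
from workcell import robot, vision
import cv2,numpy as np
for n in("scene","top"):
    c=vision.camera(n); cv2.imwrite(f"pics/{n}0.png",c["img"][:,:,::-1]); np.save(f"pics/{n}0.npy",c,allow_pickle=True)
    R=cv2.Rodrigues(np.array(c["rvec"],float))[0]
    print(n,c["fx"],c["fy"],c["cx"],c["cy"],(-R.T@np.array(c["tvec"]).ravel()).round(),R.round(2).tolist())
s=robot.sense();print(s["ee_pos"],s["eef_rot"],s["time"],s["gripper_width"])
E
```

```text
pics
scene 489.8864106727071 489.8864106727071 283.16763522508467 218.09666775308847 [1534.  239. 1020.] [[-0.18, 0.98, 0.01], [0.69, 0.14, -0.71], [-0.7, -0.13, -0.7]]
top 542.2962229250243 542.2962229250243 274.74977163016484 212.5695753455027 [ 287.   85. 1525.] [[0.03, -1.0, 0.0], [-0.98, -0.03, -0.2], [0.2, 0.0, -0.98]]
[ 313.61815211 -652.84748731  241.23107449] [ 9.75026708e-01  2.22085265e-01 -2.81426903e-04 -9.87476668e-04] 0.1 85.37852891747595
```

View pics/scene0.png

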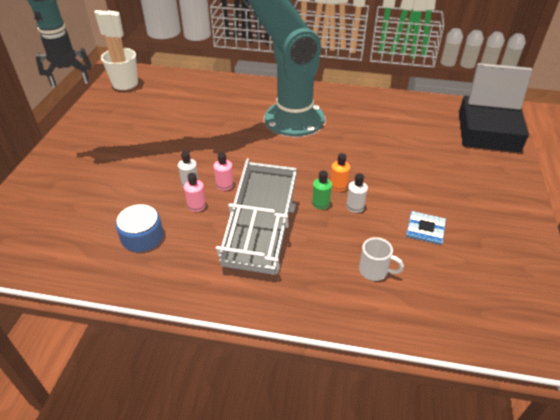

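View pics/top0.png

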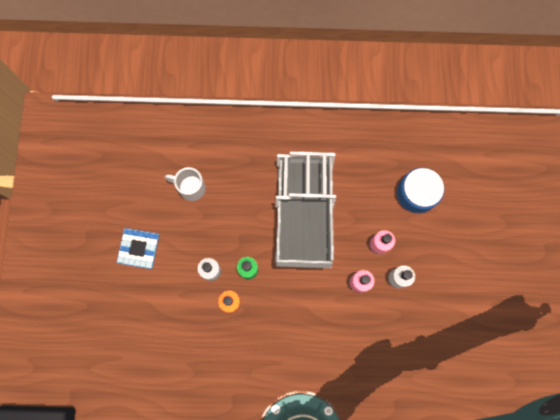

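Candidates, top view. Steel: A (402,276) and B (208,268). Look-alikes: pink (383,241) and (362,281), green (247,267), orange (229,301). In the scene view, A is at (188,170) and B at (357,193). I choose the two steel ones and check them in a crop.

```bash
cat > h.py <<'E'
import numpy as np,cv2
def cam(n,k=0):
    return np.load(f"pics/{n}{k}.npy",allow_pickle=True).item()
def ray(c,u,v):
    R=cv2.Rodrigues(np.array(c["rvec"],float))[0]; t=np.array(c["tvec"],float).ravel()
    d=R.T@np.array([(u-c["cx"])/c["fx"],(v-c["cy"])/c["fy"],1]); return -R.T@t,d/np.linalg.norm(d)
def plane(c,u,v,z):
    o,d=ray(c,u,v); return o+d*(z-o[2])/d[2]
def tri(r1,r2):
    (a,d),(b,e)=r1,r2
    s=np.linalg.lstsq(np.c_[d,-e],b-a,rcond=None)[0]
    p,q=a+d*s[0],b+e*s[1]; return (p+q)/2,np.linalg.norm(p-q)
def proj(c,p):
    return cv2.projectPoints(np.array(p,float).reshape(-1,1,3),np.array(c["rvec"],float),np.array(c["tvec"],float),np.array([[c["fx"],0,c["cx"]],[0,c["fy"],c["cy"]],[0,0,1]]),None)[0].reshape(-1,2)
def dark(c,u,v,r=13,th=60):
    g=c["img"].max(2)[v-r:v+r+1,u-r:u+r+1]
    n,l,s,ce=cv2.connectedComponentsWithStats((g<th).astype(np.uint8))
    i=1+np.argmax(s[1:,4]); return ce[i]+[u-r,v-r],s[i,4]
E
python3 - <<'E'
from h import *
T,S=cam("top"),cam("scene")
for nm,t,s in [("A",(405,275),(186,158)),("B",(208,267),(359,180)),("pink1",(387,239),(193,180)),("pink2",(365,280),(222,160)),("green",(247,266),(323,178)),("or",(229,300),(342,160))]:
    a,na=dark(T,*t,r=9);b,nb=dark(S,*s,r=10)
    p,e=tri(ray(T,*a),ray(S,*b)); print(nm,a.round(1),na,b.round(1),nb,p.round(),e.round(1))
def crop(c,x0,y0,w,h,f): return cv2.resize(c["img"][y0:y0+h,x0:x0+w,::-1],None,fx=f,fy=f,interpolation=cv2.INTER_CUBIC)
a=crop(T,195,140,230,170,3.4);cv2.imwrite("pics/ctop.png",a)
a=crop(S,160,140,220,150,3.6);cv2.imwrite("pics/cscene.png",a)
from workcell import robot
print([x for x in dir(robot) if x[0]!='_'])
E
```

```text
A [402.3 275.2] 6 [185.9 159. ] 19 [ 425. -257.   97.] 9.5Traceback (most recent call last):
  File "<stdin>", line 4, in <module>
  File "h.py", line 18, in dark
    i=1+np.argmax(s[1:,4]); return ce[i]+[u-r,v-r],s[i,4]
        ~~~~~~~~~^^^^^^^^^
    return _wrapfunc(a, 'argmax', axis=axis, out=out, **kwds)
    return bound(*args, **kwds)
ValueError: attempt to get argmax of an empty sequence
```

Run:
```python
from h import *
T,S=cam("top"),cam("scene")
for nm,t,s in [("A",(405,275),(186,158)),("B",(208,267),(359,180)),("pink1",(387,239),(193,180)),("pink2",(365,280),(222,160)),("green",(247,266),(323,178)),("or",(229,300),(342,160))]:
    a,na=dark(T,*t,r=8,th=95);b,nb=dark(S,*s,r=10,th=80)
    p,e=tri(ray(T,*a),ray(S,*b)); print(nm,a.round(1),na,b.round(1),nb,p.round(),e.round(1))
def crop(c,x0,y0,w,h,f): return cv2.resize(c["img"][y0:y0+h,x0:x0+w,::-1],None,fx=f,fy=f,interpolation=cv2.INTER_CUBIC)
a=crop(T,195,140,230,170,3.4);cv2.imwrite("pics/ctop.png",a)
a=crop(S,160,140,220,150,3.6);cv2.imwrite("pics/cscene.png",a)
from workcell import robot
print([x for x in dir(robot) if x[0]!='_'])
```

```text
A [402.8 275. ] 22 [185.3 156.7] 61 [ 424. -258.  105.] 11.2
B [205.1 265.7] 21 [358.8 179.8] 69 [432. 263. 108.] 3.9
pink1 [384.9 238.5] 27 [192.1 178.8] 65 [ 519. -209.  106.] 4.6
pink2 [361.6 280.7] 10 [221.5 157.8] 59 [ 406. -150.  104.] 10.7
green [244.6 264.1] 18 [322.8 176.9] 70 [440. 160. 108.] 4.5
or [225.2 298.8] 4 [341.4 159.2] 57 [349. 205. 109.] 6.2
['PlanningError', 'sense']
```

View pics/ctop.png

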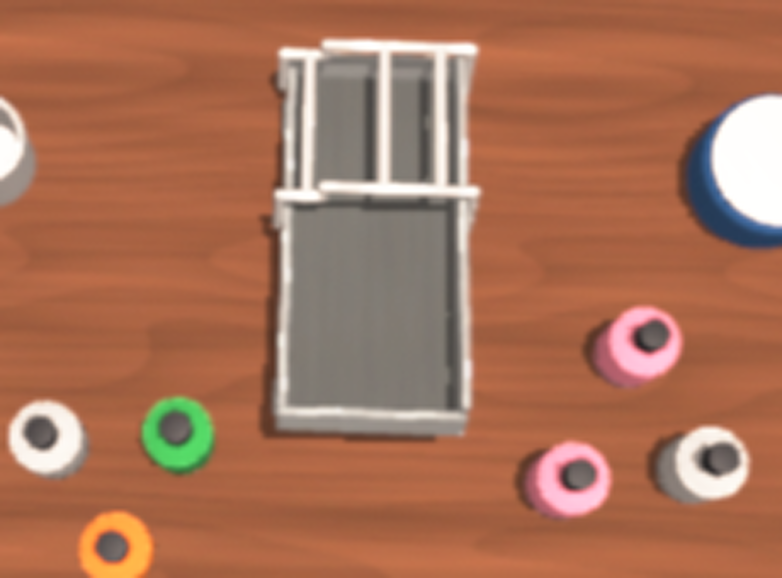

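View pics/cscene.png

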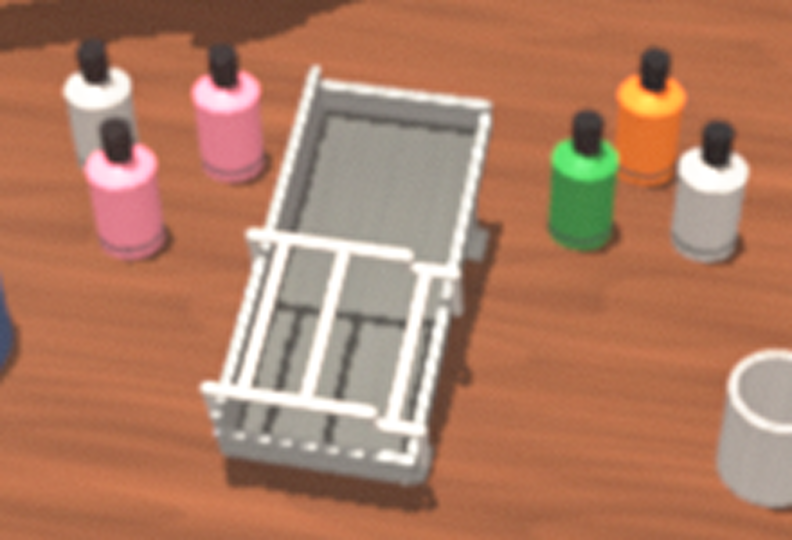

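Crops confirm it: both chosen bottles are steel with black spouts, A at crop (705,465) and B at (47,438). The chute's open upper end faces the robot, and the low wall is on +y. I'll cast the hoop-end pixels onto planes at their known heights to get its pose.

```bash
cat >> h.py <<'E'
c14,s14=np.cos(np.radians(14)),np.sin(np.radians(14))
def loc(s,y,h): return np.array([s*c14+h*s14,y,65-s*s14+h*c14])
E
python3 - <<'E'
from h import *
T,S=cam("top"),cam("scene")
ct=lambda u,v:plane_(T,u/3.4+195-.35,v/3.4+140-.35); cs=lambda u,v:(S,u/3.6+160-.35,v/3.6+140-.35)
ct=lambda u,v:(T,u/3.4+195-.35,v/3.4+140-.35)
P=[(ct(277,196),(15,80,52)),(ct(479,193),(15,-80,68)),(ct(476,49),(145,-80,68)),(ct(281,53),(145,80,52)),
(cs(250,234),(15,-80,68)),(cs(205,387),(145,-80,68)),(cs(458,270),(15,80,52)),(cs(425,430),(145,80,52))]
L=np.array([loc(*l) for _,l in P]); W=np.array([plane(*p,z) for p,z in zip([p for p,_ in P],L[:,2])])
for i in (slice(0,4),slice(4,8),slice(0,8)):
    l,w=L[i,:2],W[i,:2]; lc,wc=l-l.mean(0),w-w.mean(0)
    th=np.arctan2((lc[:,0]*wc[:,1]-lc[:,1]*wc[:,0]).sum(),(lc*wc).sum()); R=np.array([[np.cos(th),-np.sin(th)],[np.sin(th),np.cos(th)]])
    t=w.mean(0)-R@l.mean(0); print(t.round(1),th.round(3),(w-l@R.T-t).round(0).tolist())
print("mouth",(R@loc(-95,0,0)[:2]+t).round(),loc(-95,0,0)[2])
for nm,a,b in [("A",(724,456),(93,44)),("B",(40,433),(719,129))]:
    p=plane(*ct(*a),118);q=plane(*cs(*b),118);m,e=tri(ray(*ct(*a)),ray(*cs(*b)));print(nm,p.round(),q.round(),m.round(),e.round(1))
from workcell import robot
from scipy.spatial.transform import Rotation as Ro
print(Ro.from_quat(robot.sense()["eef_rot"]).as_matrix().round(3).tolist())
E
```

```text
[593.5   6.3] -0.003 [[-1.0, -1.0], [-1.0, 1.0], [1.0, 1.0], [1.0, -1.0]]
[593.7   6.1] 0.007 [[1.0, 3.0], [0.0, 1.0], [-2.0, -2.0], [2.0, -2.0]]
[593.6   6.2] 0.002 [[-0.0, -2.0], [-1.0, 1.0], [0.0, 1.0], [1.0, -2.0], [1.0, 3.0], [1.0, 2.0], [-3.0, -2.0], [1.0, -2.0]]
mouth [501.   6.] 87.98258008196844
A [ 425. -261.  118.] [ 416. -264.  118.] [ 425. -260.  125.] 0.3
B [428. 260. 118.] [426. 261. 118.] [428. 260. 119.] 0.9
[[0.901, 0.433, -0.001], [0.433, -0.901, 0.002], [-0.0, -0.002, -1.0]]
```

```bash
cat >> h.py <<'E'
from scipy.spatial.transform import Rotation as Ro
def Rg(az,phi):
    a,p=np.radians([az,phi]); z=np.array([np.cos(p)*np.cos(a),np.cos(p)*np.sin(a),-np.sin(p)]); y=np.array([np.sin(a),-np.cos(a),0])
    return Ro.from_matrix(np.c_[np.cross(y,z),y,z])
def Rlay(phi,til=14): return Ro.from_euler('y',til,degrees=True)*Ro.from_euler('x',-90,degrees=True)*Rg(90,phi)
def row(p,R,st=None):
    "TCP target -> shift and turn in tool axes"
    from workcell import robot
    s=robot.sense(); R0=Ro.from_quat(s["eef_rot"])
    print("t",s["time"],"row",(R0.inv().apply(np.array(p)-s["ee_pos"])/1000).round(3),(R0.inv()*R).as_rotvec().round(3))
def st(lab=""):
    from workcell import robot
    s=robot.sense(); print(lab,round(s["time"],2),s["ee_pos"].round(1) if hasattr(s["ee_pos"],'round') else s["ee_pos"],np.round(s["q"],2),s["gripper_width"],np.round(s["force"],1))
E
python3 - <<'E'
from h import *
row([423,-400,220],Rg(90,35))
E
```

```text
t 0.1 row [ 0.208 -0.18   0.022] [ 0.535  0.853 -1.033]
```

>>> {"name": "apply_moves", "arguments": {
  "steps": "0.085 0.208 -0.18 0.022 0.535 0.853 -1.033;0.085 0.208 -0.18 0.022 0.535 0.853 -1.033;0.085 0.208 -0.18 0.022 0.535 0.853 -1.033;0.085 0.208 -0.18 0.022 0.535 0.853 -1.033;0.085 0.208 -0.18 0.022 0.535 0.853 -1.033;0.085 0.208 -0.18 0.022 0.535 0.853 -1.033;0.085 0.208 -0.18 0.022 0.535 0.853 -1.033;0.085 0.208 -0.18 0.022 0.535 0.853 -1.033",
  "newtons": 50
}}

```text
time: 1.1
ee_pos: [422.6, -402.2, 219.0]
eef_rot: [0.626, 0.628, 0.327, -0.327]
force: [-0.1, -0.7, -0.2]
gripper_width: 84.6
grasp_force: 0.0
```

Run:
```python
from h import *
st(); row([423,-400,220],Rg(90,35))
```

```text
1.1 [ 422.6 -402.2  219. ] [ 1.23  0.86 -0.51  1.56 -0.28  1.51  0.86] 84.57248178406512 [-0.1 -0.7 -0.2]
t 1.1 row [0.002 0.    0.001] [-0.    -0.001  0.002]
```

Run:
```python
from h import *
R=Rg(90,35); z=R.as_matrix()[:,2]; G=np.array([423,-261,50])
row(G-90*z,R); row(G+8*z,R)
```

```text
t 1.1 row [-0.058  0.     0.122] [-0.    -0.001  0.002]
t 1.1 row [-0.058  0.     0.22 ] [-0.    -0.001  0.002]
```

>>> {"name": "apply_moves", "arguments": {
  "steps": "0.085 -0.03 0 0.06 0 0 0;0.085 -0.058 0 0.122 0 0 0;0.085 -0.058 0 0.122 0 0 0;0.085 -0.058 0 0.16 0 0 0;0.085 -0.058 0 0.19 0 0 0;0.085 -0.058 0 0.22 0 0 0;0.085 -0.058 0 0.22 0 0 0;0.085 -0.058 0 0.22 0 0 0"
}}

```text
time: 2.1
ee_pos: [424.7, -256.8, 46.9]
eef_rot: [0.628, 0.628, 0.326, -0.324]
force: [0.6, -0.7, 0.3]
gripper_width: 84.9
grasp_force: 0.0
```

Run:
```python
from h import *
from workcell import vision
st()
a=[]
for n,(u,v,w,h,f) in dict(top=(350,220,110,110,4),scene=(120,110,130,110,4)).items():
    a.append(cv2.resize(vision.camera(n)["img"][v:v+h,u:u+w,::-1],(400,440 if 0 else 400)))
cv2.imwrite("pics/g1.png",np.hstack(a))
```

```text
2.1 [ 424.7 -256.8   46.9] [ 1.15  1.01 -0.52  1.85 -0.29  1.04  0.93] 84.93503602557288 [ 0.6 -0.7  0.3]
```

View pics/g1.png

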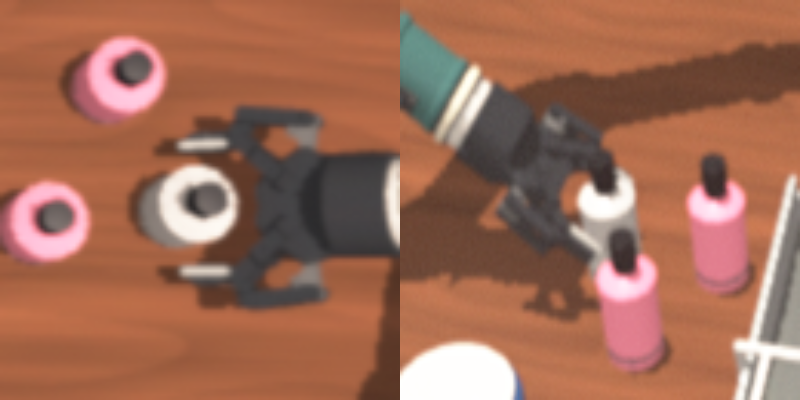

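The open fingers straddle steel bottle A (crop 190,205), centred and clear of the pink ones. Next I close and lift slightly.

>>> {"name": "apply_moves", "arguments": {
  "steps": "0.03 0 0 0 0 0 0;0.03 0 0 0 0 0 0;0.03 0 0 0 0 0 0;0.03 0 0 0 0 0 0;0.03 0 0 0 0 0 0;0.03 0.041 0 -0.029 0 0 0;0.03 0.082 0 -0.057 0 0 0;0.03 0.123 0 -0.086 0 0 0",
  "newtons": 50
}}

```text
time: 3.2
ee_pos: [422.4, -254.0, 196.5]
eef_rot: [0.627, 0.628, 0.325, -0.326]
force: [0.1, -0.4, -2.0]
gripper_width: 52.9
grasp_force: 52.9
```

Run:
```python
from h import *
st()
R=Rlay(35,14); M=R.as_matrix(); z=M[:,2]
def tcp(s,h,off=0): # underside gap from high wall; grasp point 50 mm up bottle axis
    g=loc(s,-66+9+50,27+h)+[593.6,6.2,0]; return g+8*z
for h in (120,30): row(tcp(-88,h),R); print(tcp(-88,h).round())
```

```text
3.2 [ 422.4 -254.   196.5] [ 1.18  0.79 -0.58  1.86 -0.35  1.24  0.85] 52.86313891751538 [ 0.1 -0.4 -2. ]
t 3.2 row [0.164 0.12  0.188] [ 0.266 -1.56   0.048]
[542.  -5. 223.]
t 3.2 row [0.093 0.098 0.238] [ 0.266 -1.56   0.048]
[520.  -5. 135.]
```

```bash
cat >> h.py <<'E'
def tcp(s,h,R,up=51.5,gap=9):
    return loc(s,-66+gap+up,27+h)+[593.6,6.2,0]+8*R.as_matrix()[:,2]
E
python3 - <<'E'
from h import *
R=Rlay(35,14); row(tcp(-110,150,R),R); row([450,-200,270],Ro.from_euler('x',-25,degrees=True)*Rg(90,35))
E
```

```text
t 3.2 row [0.193 0.106 0.17 ] [ 0.266 -1.56   0.048]
t 3.2 row [0.091 0.028 0.002] [-0.001 -0.434  0.   ]
```

>>> {"name": "apply_moves", "arguments": {
  "steps": "0.03 0.045 0.014 0.001 0 -0.18 0;0.03 0.091 0.028 0.002 0 -0.36 0;0.03 0.12 0.05 0.05 0.07 -0.54 0.012;0.03 0.15 0.07 0.1 0.12 -0.72 0.02;0.03 0.18 0.09 0.15 0.16 -0.9 0.03;0.03 0.193 0.106 0.17 0.19 -1.08 0.035;0.03 0.193 0.106 0.17 0.22 -1.26 0.04;0.03 0.193 0.106 0.17 0.25 -1.43 0.045"
}}

```text
time: 4.2
ee_pos: [529.1, -2.9, 256.5]
eef_rot: [0.657, 0.708, -0.245, 0.09]
force: [0.1, -0.5, -3.6]
gripper_width: 53.0
grasp_force: 53.0
```

Run:
```python
from h import *
st(); R=Rlay(35,14)
for h in (60,25,4): row(tcp(-88,h,R),R)
```

```text
4.2 [529.1  -2.9 256.5] [-0.08  0.48 -0.3   1.91  0.54  1.23 -0.61] 52.994153693001294 [ 0.1 -0.5 -3.6]
t 4.2 row [0.041 0.02  0.08 ] [ 0.021 -0.127  0.008]
t 4.2 row [0.057 0.019 0.111] [ 0.021 -0.127  0.008]
t 4.2 row [0.067 0.019 0.13 ] [ 0.021 -0.127  0.008]
```

>>> {"name": "apply_moves", "arguments": {
  "steps": "0.03 0.02 0.01 0.03 0.02 -0.1 0.008;0.03 0.041 0.02 0.06 0.021 -0.127 0.008;0.03 0.041 0.02 0.08 0.021 -0.127 0.008;0.03 0.049 0.0195 0.095 0.021 -0.127 0.008;0.03 0.057 0.019 0.111 0.021 -0.127 0.008;0.03 0.057 0.019 0.111 0.021 -0.127 0.008;0.03 0.057 0.019 0.111 0.021 -0.127 0.008;0.03 0.057 0.019 0.111 0.021 -0.127 0.008"
}}

```text
time: 5.2
ee_pos: [520.1, -3.9, 131.6]
eef_rot: [0.646, 0.695, -0.291, 0.127]
force: [-0.1, -0.1, -1.8]
gripper_width: 52.8
grasp_force: 53.1
```

Run:
```python
from h import *
from workcell import vision
st(); R=Rlay(35,14)
for h in (10,1): row(tcp(-88,h,R),R)
a=[]
for n,(u,v,w,h,f) in dict(top=(250,140,110,150,4),scene=(200,130,130,150,4)).items():
    a.append(cv2.resize(vision.camera(n)["img"][v:v+h,u:u+w,::-1],(w*3,h*3),interpolation=cv2.INTER_CUBIC))
cv2.imwrite("pics/p1.png",np.hstack(a))
```

```text
5.2 [520.1  -3.9 131.6] [-0.18  0.68 -0.24  1.99  0.7   1.1  -0.85] 52.80898164688251 [-0.1 -0.1 -1.8]
t 5.2 row [ 0.009 -0.001  0.013] [ 0.    -0.008 -0.004]
t 5.2 row [ 0.014 -0.001  0.021] [ 0.    -0.008 -0.004]
```

View pics/p1.png

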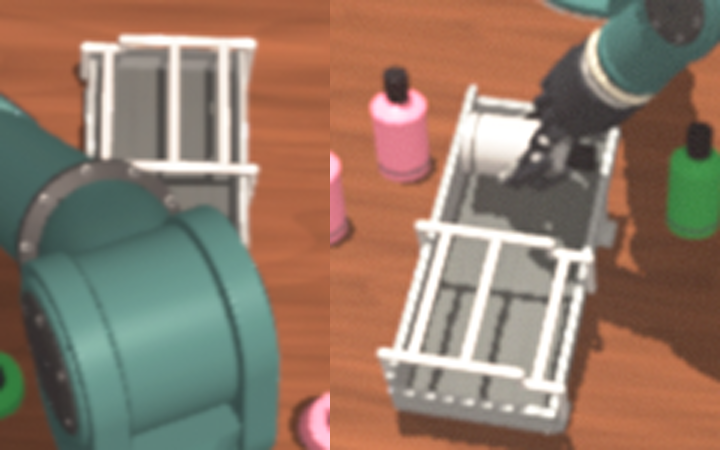

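Bottle A hangs square across the mouth, spout (crop 580,152) towards the low wall and underside near the high wall. Next I lower it to the floor slowly.

>>> {"name": "apply_moves", "arguments": {
  "steps": "0.03 0.003 0 0.005 0 -0.004 0;0.03 0.006 0 0.009 0 -0.008 0;0.03 0.009 0 0.013 0 -0.008 0;0.03 0.011 0 0.016 0 -0.008 0;0.03 0.0125 0 0.019 0 -0.008 0;0.03 0.0135 0 0.0205 0 -0.008 0;0.03 0.0135 0 0.0205 0 -0.008 0;0.03 0.0135 0 0.0205 0 -0.008 0"
}}

```text
time: 6.3
ee_pos: [513.5, -4.6, 107.1]
eef_rot: [0.644, 0.694, -0.294, 0.129]
force: [-0.3, 0.1, -2.2]
gripper_width: 52.6
grasp_force: 53.3
```

Run:
```python
from h import *
st(); R=Rlay(35,14)
n=Ro.from_euler('y',14,degrees=True).apply([0,0,1]); print(R.inv().apply(n).round(3))
```

```text
6.3 [513.5  -4.6 107.1] [-0.2   0.72 -0.23  2.01  0.72  1.06 -0.9 ] 52.560653926376936 [-0.3  0.1 -2.2]
[-0.574 -0.    -0.819]
```

>>> {"name": "apply_moves", "arguments": {
  "steps": "0.03 0.001 0 0.0015 0 0 0;0.03 0.002 0 0.003 0 0 0;0.03 0.002 0 0.003 0 0 0;0.057 0.002 0 0.003 0 0 0;0.06 0.002 0 0.003 0 0 0;0.065 0.002 0 0.003 0 0 0;0.066 0.002 0 0.003 0 0 0;0.066 0.002 0 0.003 0 0 0"
}}

```text
time: 7.3
ee_pos: [512.3, -4.9, 103.4]
eef_rot: [0.644, 0.694, -0.294, 0.129]
force: [1.0, 0.0, -0.2]
gripper_width: 66.2
grasp_force: 0.3
```

Run:
```python
from h import *
st()
```

```text
7.3 [512.3  -4.9 103.4] [-0.2   0.72 -0.23  2.01  0.72  1.06 -0.9 ] 66.2366233151322 [ 1.   0.  -0.2]
```

>>> {"name": "apply_moves", "arguments": {
  "steps": "0.066 -0.006 0 -0.008 0 0 0;0.066 -0.012 0 -0.016 0 0 0;0.066 -0.017 0 -0.025 0 0 0;0.066 -0.023 0 -0.033 0 0 0;0.066 -0.03 0 -0.042 0 0 0;0.066 -0.04 0 -0.057 0 0 0;0.066 -0.057 0 -0.082 0 0 0;0.066 -0.074 0 -0.106 0 0 0"
}}

```text
time: 8.3
ee_pos: [544.1, -4.4, 230.7]
eef_rot: [0.644, 0.694, -0.294, 0.129]
force: [0.5, -0.3, -0.7]
gripper_width: 65.7
grasp_force: 0.0
```

Run:
```python
from h import *
from workcell import vision
st()
a=[]
for n,(u,v,w,h,f) in dict(top=(250,140,110,150,4),scene=(200,130,130,150,4)).items():
    a.append(cv2.resize(vision.camera(n)["img"][v:v+h,u:u+w,::-1],(w*3,h*3),interpolation=cv2.INTER_CUBIC))
cv2.imwrite("pics/p2.png",np.hstack(a))
R=Rg(-90,35); z=R.as_matrix()[:,2]
row([428,380,260],R)
```

```text
8.3 [544.1  -4.4 230.7] [-0.16  0.57 -0.26  1.89  0.63  1.27 -0.71] 65.71011825358721 [ 0.5 -0.3 -0.7]
t 8.4 row [ 0.315 -0.123 -0.219] [ 0.515 -0.253 -2.92 ]
```

View pics/p2.png

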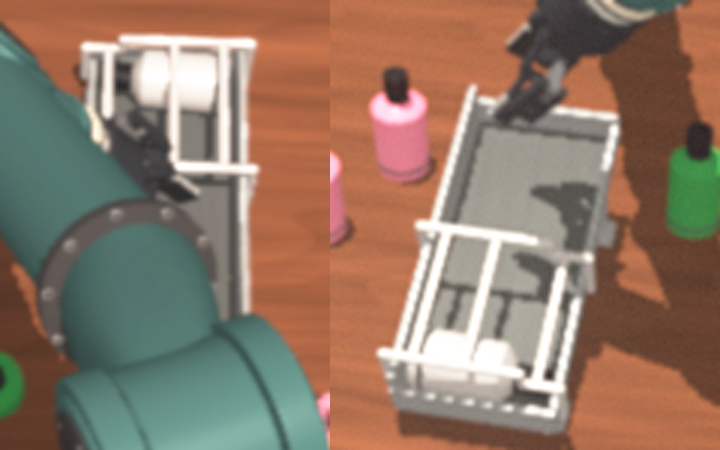

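A rolled down and lies square at the front stop (top crop about 175,80; scene 470,368). Next is B, coming in from its far +y side.

Run:
```python
from h import *
row([500,200,300],Rg(165,89))
row([480,350,250],Rg(-120,35))
```

```text
t 8.4 row [ 0.136 -0.062 -0.162] [-0.579  0.378 -1.197]
t 8.4 row [ 0.289 -0.07  -0.204] [ 0.37   0.27  -2.572]
```

>>> {"name": "apply_moves", "arguments": {
  "steps": "0.085 0.04 0 -0.07 0 0 0;0.085 0.136 -0.062 -0.162 -0.579 0.378 -1.197;0.085 0.136 -0.062 -0.162 -0.579 0.378 -1.197;0.085 0.136 -0.062 -0.162 -0.579 0.378 -1.197;0.085 0.136 -0.062 -0.162 -0.579 0.378 -1.197;0.085 0.136 -0.062 -0.162 -0.579 0.378 -1.197;0.085 0.136 -0.062 -0.162 -0.579 0.378 -1.197;0.085 0.136 -0.062 -0.162 -0.579 0.378 -1.197"
}}

```text
time: 9.4
ee_pos: [496.5, 200.0, 296.8]
eef_rot: [0.157, 0.988, -0.015, -0.005]
force: [0.9, 0.6, 0.4]
gripper_width: 85.4
grasp_force: 0.0
```

Run:
```python
from h import *
st(); row([480,350,250],Rg(-120,35))
```

```text
9.4 [496.5 200.  296.8] [ 0.1   0.38 -0.75  1.94  0.33  0.97  0.44] 85.38598880423395 [0.9 0.6 0.4]
t 9.4 row [0.062 0.139 0.043] [ 0.627  0.777 -1.257]
```

>>> {"name": "apply_moves", "arguments": {
  "steps": "0.085 0.062 0.139 0.043 0.627 0.777 -1.257;0.085 0.062 0.139 0.043 0.627 0.777 -1.257;0.085 0.062 0.139 0.043 0.627 0.777 -1.257;0.085 0.062 0.139 0.043 0.627 0.777 -1.257;0.085 0.062 0.139 0.043 0.627 0.777 -1.257;0.085 0.062 0.139 0.043 0.627 0.777 -1.257;0.085 0.062 0.139 0.043 0.627 0.777 -1.257;0.085 0.062 0.139 0.043 0.627 0.777 -1.257"
}}

```text
time: 10.4
ee_pos: [482.2, 349.8, 248.9]
eef_rot: [-0.407, 0.8, -0.22, -0.382]
force: [0.3, -0.2, -0.9]
gripper_width: 85.1
grasp_force: 0.0
```

Run:
```python
from h import *
st(); R=Rg(-120,35); z=R.as_matrix()[:,2]; G=np.array([428,260,50.])
row(G-130*z,R); row(G-90*z,R); row(G+8*z,R)
```

```text
10.4 [482.2 349.8 248.9] [-0.33  0.98 -0.89  1.4   0.49  2.    1.18] 85.0549826633777 [ 0.3 -0.2 -0.9]
t 10.4 row [-0.099  0.007  0.075] [ 0.044  0.046 -0.084]
t 10.4 row [-0.097  0.005  0.115] [ 0.044  0.046 -0.084]
t 10.4 row [-0.093  0.001  0.213] [ 0.044  0.046 -0.084]
```

>>> {"name": "apply_moves", "arguments": {
  "steps": "0.085 -0.04 0.006 0.03 0.044 0.046 -0.084;0.085 -0.08 0.006 0.06 0.044 0.046 -0.084;0.085 -0.099 0.007 0.075 0.044 0.046 -0.084;0.085 -0.099 0.007 0.08 0.044 0.046 -0.084;0.085 -0.097 0.005 0.115 0.044 0.046 -0.084;0.085 -0.097 0.005 0.115 0.044 0.046 -0.084;0.085 -0.097 0.005 0.115 0.044 0.046 -0.084;0.085 -0.097 0.005 0.115 0.044 0.046 -0.084"
}}

```text
time: 11.4
ee_pos: [465.8, 325.4, 103.5]
eef_rot: [-0.442, 0.771, -0.23, -0.397]
force: [-0.3, -0.8, 0.7]
gripper_width: 84.8
grasp_force: 0.0
```

Run:
```python
from h import *
st(); R=Rg(-120,35); z=R.as_matrix()[:,2]; G=np.array([428,260,50.])
row(G-90*z,R); row(G+8*z,R)
```

```text
11.4 [465.8 325.4 103.5] [-0.34  1.14 -0.85  1.5   0.61  1.85  1.19] 84.7881147457988 [-0.3 -0.8  0.7]
t 11.4 row [-0.     0.     0.003] [ 0.001  0.007 -0.005]
t 11.4 row [ 0.    -0.     0.101] [ 0.001  0.007 -0.005]
```

Pose reached accurately, so I go straight in along the tool and close.

>>> {"name": "apply_moves", "arguments": {
  "steps": "0.085 0 0 0.03 0 0.007 -0.005;0.085 0 0 0.06 0 0.007 -0.005;0.085 0 0 0.085 0 0.007 -0.005;0.085 0 0 0.101 0 0.007 -0.005;0.085 0 0 0.101 0 0.007 -0.005;0.085 0 0 0.101 0 0.007 -0.005;0.085 0 0 0.101 0 0.007 -0.005;0.085 0 0 0.101 0 0.007 -0.005"
}}

```text
time: 12.4
ee_pos: [424.1, 253.4, 44.0]
eef_rot: [-0.443, 0.768, -0.231, -0.401]
force: [-0.1, 0.0, 0.0]
gripper_width: 85.1
grasp_force: 0.0
```

Run:
```python
from h import *
from workcell import vision
st()
a=[]
for n,(u,v,w,h,f) in dict(top=(150,210,130,120,4),scene=(280,130,130,120,4)).items():
    a.append(cv2.resize(vision.camera(n)["img"][v:v+h,u:u+w,::-1],(w*3,h*3),interpolation=cv2.INTER_CUBIC))
cv2.imwrite("pics/g2.png",np.hstack(a))
```

```text
12.4 [424.1 253.4  44. ] [-0.27  1.17 -0.83  1.69  0.66  1.7   1.14] 85.05308790962681 [-0.1  0.   0. ]
```

View pics/g2.png

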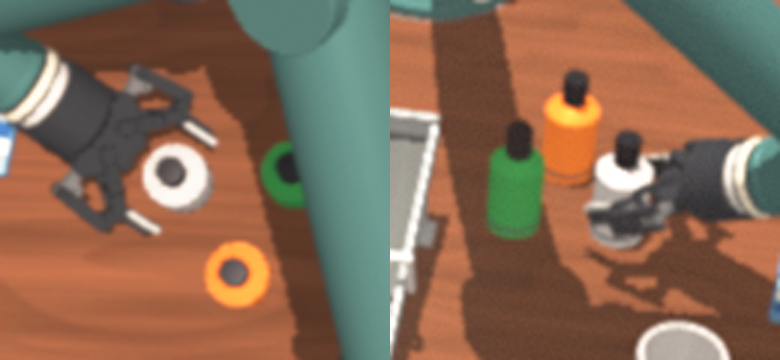

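Steel bottle B (crop 175,175) is between the fingers, and green and orange are clear. I close and lift.

>>> {"name": "apply_moves", "arguments": {
  "steps": "0.03 0 0 0 0 0 0;0.03 0 0 0 0 0 0;0.03 0 0 0 0 0 0;0.03 0 0 0 0 0 0;0.03 0 0 0 0 0 0;0.03 0.041 0 -0.029 0 0 0;0.03 0.082 0 -0.057 0 0 0;0.03 0.123 0 -0.086 0 0 0",
  "newtons": 50
}}

```text
time: 13.5
ee_pos: [423.3, 253.3, 193.4]
eef_rot: [-0.444, 0.768, -0.229, -0.401]
force: [0.7, 0.5, -2.7]
gripper_width: 52.6
grasp_force: 53.2
```

Run:
```python
from h import *
st()
row([450,250,300],Rg(-120,35)); row([500,200,320],Rg(165,89)); R=Rlay(35,14); row(tcp(-110,170,R,up=48.5),R)
```

```text
13.5 [423.3 253.3 193.4] [-0.23  0.97 -0.91  1.7   0.53  1.85  1.19] 52.62673067381377 [ 0.7  0.5 -2.7]
t 13.5 row [ 0.081 -0.024 -0.07 ] [ 0.004 -0.001  0.003]
t 13.5 row [ 0.109 -0.093 -0.066] [-0.632 -0.804  1.195]
t 13.5 row [ 0.166 -0.225  0.091] [-0.366 -0.271  2.568]
```

>>> {"name": "apply_moves", "arguments": {
  "steps": "0.03 0.05 -0.015 -0.04 0 0 0;0.03 0.085 -0.03 -0.07 0 0 0;0.03 0.109 -0.093 -0.066 -0.632 -0.804 1.195;0.03 0.109 -0.093 -0.066 -0.632 -0.804 1.195;0.03 0.109 -0.093 -0.066 -0.632 -0.804 1.195;0.03 0.109 -0.093 -0.066 -0.632 -0.804 1.195;0.03 0.109 -0.093 -0.066 -0.632 -0.804 1.195;0.03 0.109 -0.093 -0.066 -0.632 -0.804 1.195"
}}

```text
time: 14.5
ee_pos: [500.3, 199.5, 319.3]
eef_rot: [-0.038, 0.988, -0.071, -0.131]
force: [-0.4, 0.5, -4.1]
gripper_width: 52.9
grasp_force: 53.3
```

Run:
```python
from h import *
st()
R=Rlay(35,14); row(tcp(-110,170,R,up=48.5),R)
```

```text
14.5 [500.3 199.5 319.3] [ 0.13  0.53 -0.88  1.75  0.35  1.36  0.78] 52.856669428880195 [-0.4  0.5 -4.1]
t 14.5 row [-0.031 -0.201  0.064] [ 0.364 -0.365  1.603]
```

>>> {"name": "apply_moves", "arguments": {
  "steps": "0.03 -0.01 -0.04 0 0.364 -0.365 1.603;0.03 -0.015 -0.08 0.01 0.364 -0.365 1.603;0.03 -0.02 -0.12 0.02 0.364 -0.365 1.603;0.03 -0.025 -0.16 0.03 0.364 -0.365 1.603;0.03 -0.031 -0.201 0.04 0.364 -0.365 1.603;0.03 -0.031 -0.201 0.05 0.364 -0.365 1.603;0.03 -0.031 -0.201 0.064 0.364 -0.365 1.603;0.03 -0.031 -0.201 0.064 0.364 -0.365 1.603"
}}

```text
time: 15.5
ee_pos: [532.1, -6.2, 275.3]
eef_rot: [0.582, 0.757, -0.279, 0.101]
force: [-0.0, -0.0, -4.0]
gripper_width: 52.7
grasp_force: 53.8
```

Run:
```python
from h import *
st()
R=Rlay(35,14); 
for s,h in((-100,90),(-88,30)):row(tcp(s,h,R,up=48.5),R)
```

```text
15.5 [532.1  -6.2 275.3] [-0.05  0.49 -0.39  1.9   0.63  1.32 -0.51] 52.6795323715434 [-0. -0. -4.]
t 15.5 row [0.04  0.016 0.067] [ 0.036 -0.037  0.177]
t 15.5 row [0.07  0.031 0.118] [ 0.036 -0.037  0.177]
```

>>> {"name": "apply_moves", "arguments": {
  "steps": "0.03 0.02 0.008 0.034 0.036 -0.037 0.177;0.03 0.04 0.016 0.067 0.036 -0.037 0.177;0.03 0.04 0.016 0.067 0.036 -0.037 0.177;0.03 0.05 0.021 0.084 0.036 -0.037 0.177;0.03 0.06 0.026 0.101 0.036 -0.037 0.177;0.03 0.07 0.031 0.118 0.036 -0.037 0.177;0.03 0.07 0.031 0.118 0.036 -0.037 0.177;0.03 0.07 0.031 0.118 0.036 -0.037 0.177"
}}

```text
time: 16.5
ee_pos: [522.8, -7.8, 138.2]
eef_rot: [0.642, 0.697, -0.292, 0.131]
force: [-0.3, 0.4, -3.2]
gripper_width: 53.0
grasp_force: 53.9
```

Run:
```python
from h import *
from workcell import vision
st()
R=Rlay(35,14); 
for s,h in((-88,10),(-88,-1)):row(tcp(s,h,R,up=48.5),R); print(tcp(s,h,R,up=48.5).round(1))
a=[]
for n,(u,v,w,h,f) in dict(top=(250,140,110,150,4),scene=(200,130,130,150,4)).items():
    a.append(cv2.resize(vision.camera(n)["img"][v:v+h,u:u+w,::-1],(w*3,h*3),interpolation=cv2.INTER_CUBIC))
cv2.imwrite("pics/p3.png",np.hstack(a))
```

```text
16.5 [522.8  -7.8 138.2] [-0.13  0.68 -0.31  1.98  0.74  1.14 -0.88] 52.978862814121875 [-0.3  0.4 -3.2]
t 16.5 row [ 0.014 -0.002  0.019] [0.005 0.001 0.002]
[515.6  -6.9 115.8]
t 16.5 row [ 0.021 -0.002  0.028] [0.005 0.001 0.002]
[512.9  -6.9 105.2]
```

View pics/p3.png

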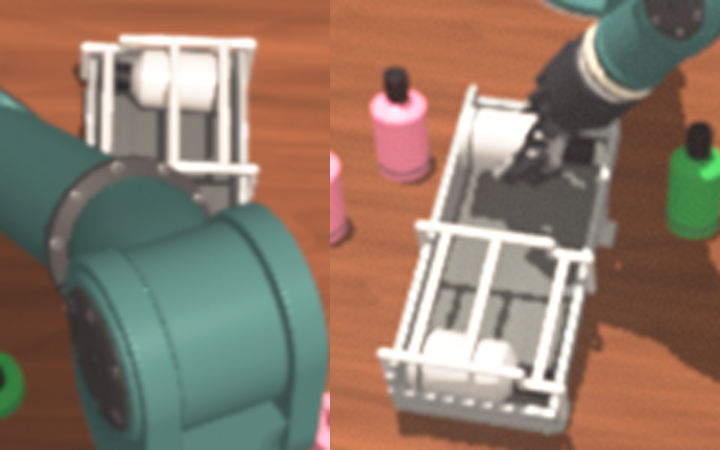

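B also lies square across the mouth, spout (580,150) at the low wall. I lower it to the same height as A.

>>> {"name": "apply_moves", "arguments": {
  "steps": "0.03 0.005 0 0.007 0.005 0 0;0.03 0.01 -0.001 0.014 0.005 0 0;0.03 0.014 -0.002 0.019 0.005 0 0;0.03 0.017 -0.002 0.023 0.005 0 0;0.03 0.019 -0.002 0.026 0.005 0 0;0.03 0.021 -0.002 0.0285 0.005 0 0;0.03 0.0215 -0.002 0.0295 0.005 0 0;0.03 0.0215 -0.002 0.0295 0.005 0 0"
}}

```text
time: 17.6
ee_pos: [512.1, -7.2, 104.0]
eef_rot: [0.642, 0.696, -0.294, 0.129]
force: [-1.4, 1.4, 3.0]
gripper_width: 52.7
grasp_force: 54.8
```

>>> {"name": "apply_moves", "arguments": {
  "steps": "0.03 0 0 0 0 0 0;0.03 0 0 0 0 0 0;0.055 0 0 0 0 0 0;0.057 0 0 0 0 0 0;0.06 0 0 0 0 0 0;0.065 0 0 0 0 0 0;0.066 0 0 0 0 0 0;0.066 0 0 0 0 0 0"
}}

```text
time: 18.6
ee_pos: [511.7, -7.3, 103.0]
eef_rot: [0.642, 0.696, -0.294, 0.129]
force: [0.8, -0.1, -0.3]
gripper_width: 65.8
grasp_force: 0.2
```

>>> {"name": "apply_moves", "arguments": {
  "steps": "0.066 -0.006 0 -0.008 0 0 0;0.066 -0.012 0 -0.016 0 0 0;0.066 -0.017 0 -0.025 0 0 0;0.066 -0.023 0 -0.033 0 0 0;0.066 -0.03 0 -0.042 0 0 0;0.066 -0.04 0 -0.057 0 0 0;0.066 -0.057 0 -0.082 0 0 0;0.066 -0.074 0 -0.106 0 0 0"
}}

```text
time: 19.6
ee_pos: [543.5, -6.8, 230.1]
eef_rot: [0.642, 0.696, -0.294, 0.129]
force: [0.2, -0.5, -0.1]
gripper_width: 66.2
grasp_force: 0.0
```

>>> {"name": "apply_moves", "arguments": {
  "steps": "0.066 -0.02 0 -0.06 0 0 0;0.066 -0.04 0 -0.12 0 0 0;0.066 -0.06 0.05 -0.18 0 0 0;0.066 -0.06 -0.1 -0.2 0 0 0;0.066 -0.06 -0.1 -0.2 0 0 0;0.066 -0.06 -0.1 -0.2 0 0 0;0.066 -0.06 -0.1 -0.2 0 0 0;0.066 -0.06 -0.1 -0.2 0 0 0"
}}

```text
time: 20.6
ee_pos: [495.3, 57.9, 444.5]
eef_rot: [0.643, 0.695, -0.294, 0.129]
force: [-0.1, -0.7, 0.1]
gripper_width: 65.7
grasp_force: 0.0
```

Run:
```python
from h import *
from workcell import vision
st()
a=[]
for n,(u,v,w,h,f) in dict(top=(250,140,110,150,4),scene=(200,130,130,150,4)).items():
    c=vision.camera(n); np.save(f"pics/{n}1.npy",c,allow_pickle=True)
    a.append(cv2.resize(c["img"][v:v+h,u:u+w,::-1],(w*3,h*3),interpolation=cv2.INTER_CUBIC))
cv2.imwrite("pics/p4.png",np.hstack(a))
```

```text
20.6 [495.3  57.9 444.5] [-0.17  0.32 -0.39  1.73  0.51  1.67 -0.59] 65.68649510071818 [-0.1 -0.7  0.1]
```

View pics/p4.png

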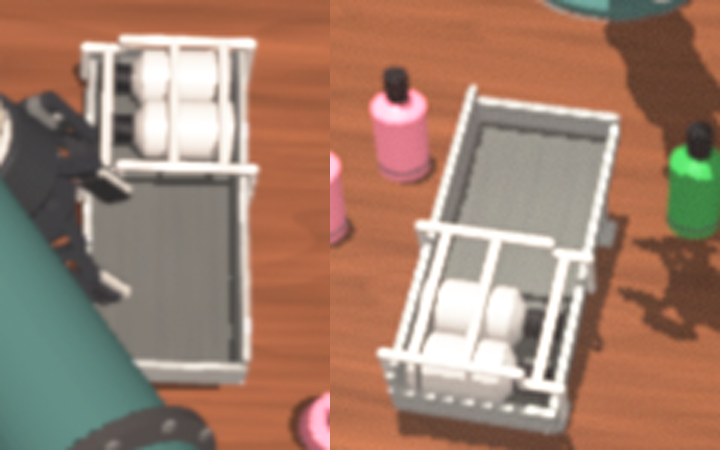

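Both bottles lie one behind the other at the stop, with spout tips at top crop (115,77) and (112,130). I check the axial position from the spout tips and shoulders.

Run:
```python
from h import *
T=cam("top",1)
g=T["img"].astype(int)
for nm,v,s in(("A",77,128),("B",130,74)):
    r=int(140+v/3); z=loc(s,0,27)[2]
    print(nm,g[r,284:332].sum(1)//3)
    y=lambda y0,h:proj(T,loc(s,y0,h)+[593.6,6.2,0])[0].round(1)
    print("pred tip/shoulder-end/body-end px, gap 9:",y(-57+120,27),y(-57+88,27+13),y(-57+78,50),"underside",y(-57,50))
```

```text
A [175 237 241 189 107  80  80  82  83 114 174 200 210 235 253 254 255 255
 255 255 254 254 244 243 249 252 254 255 255 255 255 255 255 255 255 255
 254 253 227 229 246 244 205 131 112 149 202 212]
pred tip/shoulder-end/body-end px, gap 9: [282.6 165.6] [294.1 163.6] [297.9 161.8] underside [326.1 162.6]
B [224 243 221 143  81  68  71  76  78  83 111 167 196 215 241 252 254 254
 254 254 253 238 220 241 248 251 254 254 254 254 254 254 254 254 254 255
 254 254 244 235 246 251 253 235 156 147 217 238]
pred tip/shoulder-end/body-end px, gap 9: [282.2 182.5] [293.9 180.5] [297.8 178.8] underside [326.4 179.7]
```

```bash
python3 -c "
from workcell import workorder
print(workorder.close_job())"
```

```text
the job is handed in; nothing more can be done
None
```

I handed the job in at about 21 s: both steel bottles lie at rest across the chute at the front stop under the wires, spouts to the low wall, undersides about 6–9 mm from the high wall by camera; the judge's verdict was not shown.

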